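# Load the workpiece carrier with inspected bearing covers

## Task

The four inspected die-cast covers in the grey tray belong on the workpiece carrier beside it: lift each one by its hub and set it down gently, hub up, on the nest whose green pad has its outline, so that it lies flat over the white spigot and its corners or arms line up with the pad. Leave the ball bearing in the tray where it lies.

Things in the scene. Friction and masses are not known exactly. Their poses are not given: they have to be found in the camera images.
- round_cover: Loose die-cast aluminium round end shield: plain disc flange 96 mm across, 10 mm thick; round upright hub in its middle, 42 mm across, its top 44 mm above the underside, 28 mm through bore; 0.15 to 0.35 kg. Origin: centre of the underside; z up through the hub. Starts hub up, any yaw, on the 4 mm floor of a dark grey tray (320 x 340 mm, walls 30 mm high), left or right.
- square_cover: Loose die-cast aluminium square flange housing: flange 88 x 88 mm, sides along x and y, 10 mm thick; round upright hub in its middle, 42 mm across, its top 44 mm above the underside, 28 mm through bore; 0.15 to 0.35 kg. Origin: centre of the underside; z up through the hub. Starts hub up, any yaw, on the 4 mm floor of a dark grey tray (320 x 340 mm, walls 30 mm high), left or right.
- oval_cover: Loose die-cast aluminium two-bolt flange housing: pointed-oval flange, 124 mm long along x, 64 mm wide along y, 10 mm thick; round upright hub in its middle, 42 mm across, its top 44 mm above the underside, 28 mm through bore; 0.15 to 0.35 kg. Origin: centre of the underside; z up through the hub. Starts hub up, any yaw, on the 4 mm floor of a dark grey tray (320 x 340 mm, walls 30 mm high), left or right.
- cross_cover: Loose die-cast aluminium four-arm bracket: cross-shaped flange, arms 24 mm wide along x and y, 110 mm tip to tip, 10 mm thick; round upright hub in its middle, 42 mm across, its top 44 mm above the underside, 28 mm through bore; 0.15 to 0.35 kg. Origin: centre of the underside; z up through the hub. Starts hub up, any yaw, on the 4 mm floor of a dark grey tray (320 x 340 mm, walls 30 mm high), left or right.
- round_nest: Fixed nest of the round cover on a 15 mm aluminium carrier plate: black disc 130 mm across, 10 mm thick, with a green pad 3 mm thick on it: a disc 100 mm across. White tapered spigot in its middle, 12 mm across, 12 mm tall above the pad. Origin: centre of the disc's underside, z up; pad top 13 mm above it. A blue screw cup, 24 mm tall, is fixed amid the four nests.
- square_nest: Fixed nest of the square cover on a 15 mm aluminium carrier plate: black disc 130 mm across, 10 mm thick, with a green pad 3 mm thick on it: a square 92 mm wide, sides along x and y. White tapered spigot in its middle, 12 mm across, 12 mm tall above the pad. Origin: centre of the disc's underside, z up; pad top 13 mm above it. A blue screw cup, 24 mm tall, is fixed amid the four nests.
- oval_nest: Fixed nest of the oval cover on a 15 mm aluminium carrier plate: black disc 130 mm across, 10 mm thick, with a green pad 3 mm thick on it: a pointed oval, 128 mm long along x, 68 mm wide along y. White tapered spigot in its middle, 12 mm across, 12 mm tall above the pad. Origin: centre of the disc's underside, z up; pad top 13 mm above it. A blue screw cup, 24 mm tall, is fixed amid the four nests.
- cross_nest: Fixed nest of the cross cover on a 15 mm aluminium carrier plate: black disc 130 mm across, 10 mm thick, with a green pad 3 mm thick on it: a cross, arms 28 mm wide along x and y, 114 mm tip to tip. White tapered spigot in its middle, 12 mm across, 12 mm tall above the pad. Origin: centre of the disc's underside, z up; pad top 13 mm above it. A blue screw cup, 24 mm tall, is fixed amid the four nests.
- bearing: Bystander: a small loose steel ball bearing, 35 mm across and 11 mm thick, lying flat on the tray floor in the middle between the four covers. Origin: centre of its underside.

How it is judged:
By the outcome, as a careful person would: the job done as asked, in the order asked, and still so for the second after the job is handed in, with the robot touching nothing.
It also fails if it takes over 106 s, if anything falls off the work surface, if the arm or the gripper's body presses on something with over 40 N, if the wrist force passes 120 N, or if a joint passes its speed limit or range.

## Robot

A 6-joint arm with a two-finger parallel gripper is mounted at the origin on the work surface. World frame = base frame: x ahead of the robot, y to its left, z up, the work surface at z = 0. Lengths are in mm, angles in rad, forces in N, time in s.
With the tool pointing down it reaches from about 350 to 925 mm from the base axis. Payload 6.4 kg.
Tool frame: the origin (TCP) lies at the very end of the fingers, on their centre line; the grasp point (between the pads) lies 19 mm behind it; z points along the fingers, y is the line along which they close (so a half turn about z gives the same grasp; the last joint's range is limited). The gripper opens to 85 mm and grips with 20 to 120 N. Pads are 22 mm wide; open, the fingers measure 114 mm over their backs; the gripper's body (76 mm by 85 mm) begins 54 mm behind the grasp point. The pads swing forward as they close: fully open they stand 13 mm farther back than shut.
Start: joints at [0.977, 0.245, 1.558, -0, 1.339, -0.174], TCP at [264.924, 593.573, 231.29] pointing down, gripper open.
Joint ranges: [-3.13, 3.13], [-1.02, 2.26], [0.13, 2.54], [-0.95, 4.09], [0.21, 2.88], [-2.74, 2.74]. Speed limits (rad/s): [2.57, 2.57, 3.14, 3.14, 3.14, 3.14].

## Interface

Orientations are given as a 3x3 rotation matrix whose columns are the frame's x, y, z axes.
In Python, from plant import bot, vision gives the robot as it stands.
- The arm moves only by the tool jog_arm, never from a script. Its argument "motion" is one flat list of numbers, 7 for each row, row after row: the turn, a rotation vector about the world's x, y, z in rad, then the shift along the world's x, y, z in cm, then the opening, from 0 (shut) to 1 (fully open). In form: [wx, wy, wz, tx, ty, tz, jaw, wx, wy, wz, tx, ty, tz, jaw, ...]. A call has 1 to 12 rows; each row is the pose to reach, as a shift and turn from the pose commanded when the call began; what a row does not reach only later rows make up. A row lasts 1/8 s, in which the tool goes at most 62.5 mm and 10.7 degrees, less where a joint would pass 70% of its speed; a pose out of reach is approached as far as the arm can. A call with a gripper value outside its range is refused whole. The fingers move at their own pace and stop on an object; "squeeze" is the grip in N (left out, the last holds). Time passes only in rows, so rows that repeat a pose let the fingers close. It gives the time, the measured TCP pose, the force, the opening and the grip force at its end, in the units of the state.
- bot.observe(): the state, without advancing time (a new reading comes with each control period).
- vision.camera(name): name is "scene" or "top" or "wrist"; returns the picture (420x560x3 uint8, blue, green, red); there is no depth.
- vision.get_calibration(name): a dict with "fx", "fy", "cx", "cy" (pixels), "world_from_camera" (4x4, takes a point from camera to world coordinates); the wrist camera has in their place "tool_from_camera" (4x4, takes a point from camera to tool coordinates, whose origin is the TCP and whose axes are the flange's). Camera axes: x right, y down, z forward; pixel columns grow to the right and rows downward; lengths in mm; the calibration is good to about 2 mm. The wrist camera is an equidistant fisheye: a pixel r from the principal point sees the ray r / f radians off the axis. A picture is of the moment at which its call begins: read the wrist's pose just before it. get_calibration takes no time and is no camera call.
- bot.sign_off(): hands the job in; it is judged then, once.
The state is a dict: "t": time; "qpos": joint angles; "joint_vel": joint speeds; "joint_efforts": joint torques, N m; "ee_pos": TCP position; "eef_rot": TCP orientation; "ft_force": force on the tool from outside, world axes, zero at the start; "ft_torque": the same for the moment, N m; "opening": opening from 0.0 (shut) to 1.0 (fully open); "grip_force": force on a finger pad.
Only numpy, scipy, OpenCV 4.12 (cv2) and the standard library are available. Lean on these libraries where they do the work, as an engineer would, in place of code of your own. Each camera call takes 0.05 s, during which the arm holds its last target. There are 200 camera calls.

## Working session

There is one attempt and no reset: what is moved stays moved. The work goes in short steps, Python scripts to look and compute and a tool call to move; the robot and the scene stay as the last step left them, time stands still between calls to the robot, and variables do not carry over. Pictures are saved under pics/ and viewed, at most 14 in all, crops included, and the job is handed in when it is done.

Besides the shell and the picture viewer there is one more tool, called after ">>>" as name(argument=value, ...) on one line, values as JSON. jog_arm: Moves the arm, as the interface text tells. Its arguments: {"type":"object","properties":{"motion":{"type":"array","items":{"type":"number"}},"squeeze":{"type":"number"}},"required":["motion"]}

```bash
ls; mkdir -p pics; python3 - <<'E'
from plant import bot, vision
import cv2,numpy as np
s=bot.observe();print(s)
for n in("top","scene"):
    im=vision.camera(n);cv2.imwrite(f"pics/{n}0.png",im)
    c=vision.get_calibration(n);print(n,{k:np.round(v,3).tolist() for k,v in c.items()})
c=vision.get_calibration("wrist");print({k:np.round(v,3).tolist() for k,v in c.items()})
E
```

```text
pics
{'t': 0.0, 'qpos': array([ 9.76885129e-01,  2.45805398e-01,  1.55900588e+00,  2.41703657e-05,
        1.33870940e+00, -1.74125995e-01]), 'joint_vel': array([ 0.00079024, -0.00041363, -0.00029104,  0.00083719,  0.00227287,
        0.0011073 ]), 'joint_efforts': array([ 1.71475578e-03, -4.29517007e+01, -3.26122713e+01, -1.22693641e-04,
        5.41604182e-03, -1.39559984e-05]), 'ee_pos': array([264.60613422, 593.09598593, 230.19024967]), 'eef_rot': array([[-9.13174034e-01,  4.07568372e-01, -1.09842590e-03],
       [ 4.07569696e-01,  9.13172728e-01, -1.58469725e-03],
       [ 3.57180099e-04, -1.89478949e-03, -9.99998141e-01]]), 'ft_force': array([-0.02161282, -0.04100051,  0.01166916]), 'ft_torque': array([0.00823929, 0.03107092, 0.02121725]), 'grip_force': 0.0, 'opening': 1.0020429399663966}
top {'fx': 536.407, 'fy': 536.407, 'cx': 278.853, 'cy': 220.507, 'world_from_camera': [[0.019, -0.995, 0.096, 437.202], [-1.0, -0.019, 0.006, -19.874], [-0.004, -0.096, -0.995, 1005.409], [0.0, 0.0, 0.0, 1.0]]}
scene {'fx': 410.168, 'fy': 410.168, 'cx': 281.236, 'cy': 208.511, 'world_from_camera': [[0.751, 0.553, -0.362, 821.292], [0.661, -0.627, 0.413, -326.197], [0.001, -0.549, -0.836, 674.274], [0.0, 0.0, 0.0, 1.0]]}
{'fx': 325.192, 'fy': 325.192, 'cx': 279.375, 'cy': 207.169, 'tool_from_camera': [[0.0, -0.957, -0.289, 74.092], [1.0, 0.0, 0.0, -0.398], [-0.0, -0.289, 0.957, -142.619], [0.0, 0.0, 0.0, 1.0]]}
```

View pics/top0.png

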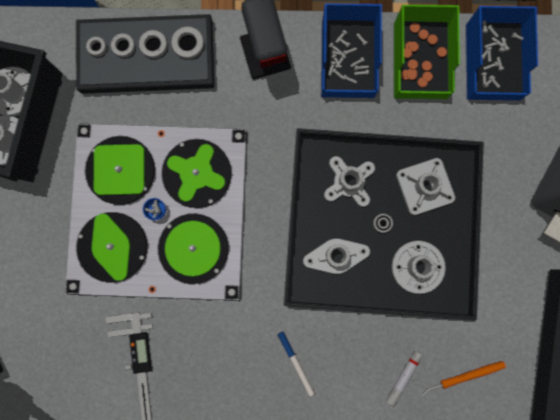

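View pics/scene0.png

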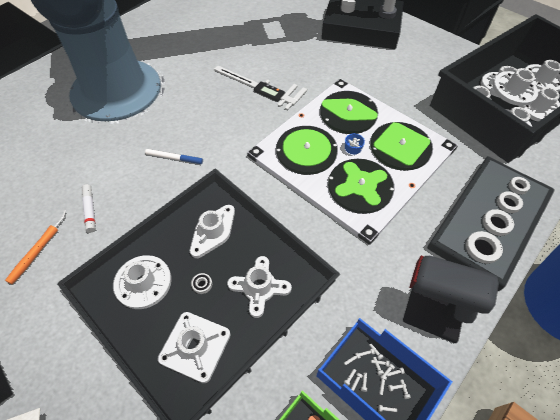

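The top view shows the carrier at the left, with pads at about square (119,169), cross (197,173), oval (110,246) and round (193,248). The tray is at the right: cross (351,180), square (430,185), oval (339,256), round (423,266), bearing (383,223). Next I measure by casting mask pixels onto planes.

```bash
cat > h.py <<'E'
from plant import bot, vision
import cv2, numpy as np
def cast(name, px, z, s=None):
    c=vision.get_calibration(name); px=np.atleast_2d(np.asarray(px,float))
    d=(px-[c["cx"],c["cy"]])/[c["fx"],c["fy"]]
    if name=="wrist":
        r=np.linalg.norm(d,axis=1)+1e-12
        ray=np.c_[d*(np.sin(r)/r)[:,None],np.cos(r)]
        T=np.eye(4);T[:3,:3]=s["eef_rot"];T[:3,3]=s["ee_pos"];T=T@c["tool_from_camera"]
    else:
        ray=np.c_[d,np.ones(len(d))]; T=np.array(c["world_from_camera"])
    w=ray@T[:3,:3].T; o=T[:3,3]
    return (o+w*((z-o[2])/w[:,2])[:,None])[:,:2]
def green(im):
    h=cv2.cvtColor(im,cv2.COLOR_BGR2HSV); return cv2.inRange(h,(35,100,70),(80,255,255))
def bright(im,t=110):
    g=cv2.cvtColor(im,cv2.COLOR_BGR2GRAY); return cv2.inRange(g,t,255)
def blobs(mask,amin):
    cs,_=cv2.findContours(mask,cv2.RETR_EXTERNAL,cv2.CHAIN_APPROX_NONE)
    return [c[:,0,:] for c in cs if cv2.contourArea(c)>amin]
def shape(w):
    """centroid, fill area, angles of 2- and 4-fold harmonics with strength, for a world polygon"""
    o=w.mean(0); p=np.round((w-o)*4+400).astype(np.int32)
    m=np.zeros((800,800),np.uint8); cv2.fillPoly(m,[p],255)
    y,x=np.nonzero(m); c=np.array([x.mean(),y.mean()]); q=(x-c[0])+1j*(y-c[1])
    R=np.abs(q).max()
    h2=(q**2).mean()/(np.abs(q)**2).mean(); h4=(q**4).mean()/(np.abs(q)**4).mean()
    return (c-400)/4+o, len(x)/16, np.angle(h2)/2, abs(h2), np.angle(h4)/4, abs(h4)
E
python3 - <<'E'
from h import *
im=cv2.imread("pics/top0.png")
def show(t,c,z):
    g=shape(cast("top",c,z)); print(t,c.mean(0).round(),"xy",g[0].round(1),"A",round(g[1]),"h2 %.3f (%.2f) h4 %.3f (%.2f)"%g[2:])
for c in blobs(green(im)[:, :260],500): show("pad",c,28)
m=bright(im); m[:,:305]=0;m[:,470:]=0;m[:145]=0;m[305:]=0
for c in blobs(m,60): show("part",c,14)
E
```

```text
pad [192. 248.] xy [478.  143.2] A 8077 h2 1.530 (0.01) h4 -0.762 (0.00)
pad [110. 247.] xy [477.6 292.9] A 5972 h2 0.360 (0.58) h4 0.362 (0.57)
pad [195. 172.] xy [618.1 141.9] A 5850 h2 0.231 (0.00) h4 -0.405 (0.73)
pad [118. 169.] xy [621.2 285. ] A 8502 h2 -0.936 (0.00) h4 -0.735 (0.37)
part [418. 267.] xy [ 452.1 -272.1] A 7033 h2 1.157 (0.01) h4 -0.690 (0.01)
part [338. 258.] xy [ 471.  -120.1] A 4566 h2 -1.358 (0.67) h4 0.192 (0.62)
part [362. 198.] xy [ 577.5 -167.6] A 435 h2 0.744 (0.11) h4 -0.075 (0.21)
part [426. 186.] xy [ 602.6 -286.1] A 7415 h2 1.534 (0.01) h4 -0.447 (0.40)
part [345. 179.] xy [ 617.6 -139.7] A 3397 h2 -0.980 (0.39) h4 0.675 (0.54)
```

>>> jog_arm(motion=[0,0,0,5,-6,0,0.7,0,0,0,10,-12,0,0.7,0,0,0,14,-18,0,0.7,0,0,0,18,-24,0,0.7,0,0,0,22,-29,0,0.7,0,0,0,25,-33,0,0.7,0,0,0,27,-36,0,0.7,0,0,0,28,-37.5,0,0.7,0,0,0,28,-37.5,0,0.7,0,0,0,28,-37.5,0,0.7,0,0,0,28,-37.5,0,0.7])

```text
t: 1.48
ee_pos: [544.1, 219.7, 231.1]
eef_rot: [[-0.914, 0.406, -0.0], [0.406, 0.914, 0.0], [0.0, -0.0, -1.0]]
ft_force: [-0.5, 0.0, -0.3]
opening: 0.694
grip_force: 0.0
```

```bash
python3 - <<'E'
from h import *
s=bot.observe(); im=vision.camera("wrist"); cv2.imwrite("pics/w1.png",im)
print(s["t"],s["ee_pos"].round(1),s["joint_vel"].round(3))
for c in blobs(green(im),1000):
    g=shape(cast("wrist",c,28,s)); print(c.mean(0).round(),"xy",g[0].round(1),"A",round(g[1]),"h2 %.3f (%.2f) h4 %.3f (%.2f)"%g[2:])
E
```

```text
1.475 [544.1 219.7 231.1] [ 0.    -0.002 -0.004 -0.     0.    -0.002]
[248. 260.] xy [619.8 146.6] A 5269 h2 -0.384 (0.20) h4 -0.411 (0.65)
[358. 218.] xy [620.3 286.2] A 8197 h2 0.961 (0.05) h4 -0.770 (0.35)
[194. 154.] xy [478.4 144.2] A 7838 h2 -1.343 (0.00) h4 0.431 (0.01)
[318.  97.] xy [478.  293.8] A 5834 h2 0.360 (0.59) h4 0.358 (0.59)
```

View pics/w1.png

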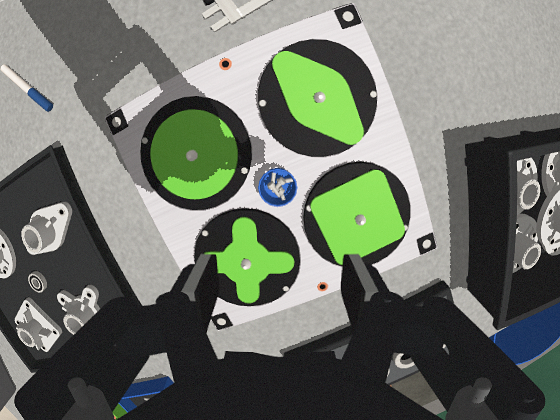

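The wrist view shows round (194,154), oval (318,97), square (358,218) and cross (248,262), which agrees with the top view. Next, the tray.

>>> jog_arm(motion=[0,0,0,0.5,-6,1,0.7,0,0,0,1,-12,2,0.7,0,0,0,1.5,-18,2,0.7,0,0,0,2,-24,2,0.7,0,0,0,2.5,-30,2,0.7,0,0,0,3,-35,2,0.7,0,0,0,3,-39,2,0.7,0,0,0,3,-41.5,2,0.7,0,0,0,3,-42.5,2,0.7,0,0,0,3,-42.5,2,0.7,0,0,0,3,-42.5,2,0.7])

```text
t: 2.9
ee_pos: [575.1, -205.1, 251.3]
eef_rot: [[-0.914, 0.406, -0.0], [0.406, 0.914, 0.0], [0.0, 0.0, -1.0]]
ft_force: [-0.1, 0.3, 0.2]
opening: 0.694
grip_force: 0.0
```

```bash
python3 - <<'E'
from h import *
s=bot.observe(); im=vision.camera("wrist"); cv2.imwrite("pics/w2.png",im)
print(s["t"],s["ee_pos"].round(1))
for c in blobs(bright(im,100),600):
    g=shape(cast("wrist",c,14,s)) if len(c)<800 else None
    if g: print(c.mean(0).round(),"xy",g[0].round(1),"A",round(g[1]),"h2 %.3f (%.2f) h4 %.3f (%.2f)"%g[2:])
t=cv2.imread("pics/top0.png")
for n,c in enumerate(blobs(green(t)[:, :260],500)):
  w=cast("top",c,28).astype(np.float32); r=cv2.minAreaRect(w); print(r)
E
```

```text
2.9 [ 575.1 -205.1  251.3]
[144. 385.] xy [ 822.9 -583.9] A 9518 h2 -1.086 (0.90) h4 0.496 (0.84)
[ 23. 344.] xy [ 680.1 -868. ] A 23747 h2 -1.012 (0.60) h4 0.662 (0.43)
[289. 316.] xy [ 752.6 -275.7] A 16689 h2 1.316 (0.42) h4 0.535 (0.26)
[550. 247.] xy [863.2 167.6] A 5842 h2 -0.013 (0.69) h4 0.000 (0.31)
[231. 219.] xy [ 602.6 -285.1] A 7892 h2 -1.317 (0.02) h4 -0.441 (0.38)
[337. 179.] xy [ 609.8 -143.5] A 5106 h2 -0.457 (0.02) h4 0.636 (0.76)
[264. 142.] xy [ 532.1 -206.1] A 916 h2 -0.064 (0.04) h4 -0.145 (0.01)
[188. 105.] xy [ 452.2 -271.2] A 7227 h2 0.943 (0.02) h4 0.632 (0.01)
[309.  65.] xy [ 469.3 -120.2] A 5278 h2 -1.375 (0.61) h4 0.195 (0.62)
[493.  19.] xy [489.6 153.9] A 5941 h2 1.406 (0.37) h4 -0.233 (0.03)
((477.96710205078125, 143.41867065429688), (101.3929443359375, 102.32903289794922), 46.35945129394531)
((477.0672607421875, 293.0547790527344), (70.45174407958984, 118.93035888671875), 87.57073211669922)
((618.3370361328125, 141.73681640625), (90.76726531982422, 91.24249267578125), 21.891544342041016)
((621.2254028320312, 284.6728515625), (94.56634521484375, 94.71564483642578), 2.485842704772949)
```

View pics/w2.png

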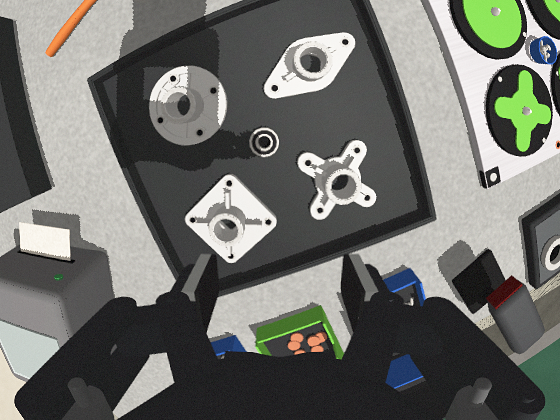

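The wrist view shows round (188,105), oval (310,65), cross (338,179), square (230,218) and bearing (264,142). Ribs run to the holes, so I'll close between them. I hover over the cross first.

>>> jog_arm(motion=[0,0,0.13,1.8,3,-4,0.7,0,0,0.27,3.5,6.1,-8,0.7,0,0,0.27,3.5,6.1,-11,0.7,0,0,0.27,3.5,6.1,-11,0.7,0,0,0.27,3.5,6.1,-11,0.7])

```text
t: 3.58
ee_pos: [610.7, -145.6, 143.0]
eef_rot: [[-0.989, 0.149, 0.002], [0.149, 0.989, -0.001], [-0.002, -0.001, -1.0]]
ft_force: [0.6, -0.1, 0.5]
opening: 0.7
grip_force: 0.0
```

```bash
cat > near.py <<'E'
import sys
from h import *
s=bot.observe(); im=vision.camera("wrist"); cv2.imwrite(f"pics/{sys.argv[1]}.png",im)
R=s["eef_rot"]; print(s["t"],s["ee_pos"].round(1),"yaw_y %.3f"%np.arctan2(R[1,1],R[0,1]))
m=bright(im,int(sys.argv[2]) if len(sys.argv)>2 else 100)
for c in blobs(m,600):
    if len(c)>1500: continue
    g=shape(cast("wrist",c,14,s))
    if np.hypot(*(g[0]-s["ee_pos"][:2]))<150: print(c.mean(0).round(),"xy",g[0].round(1),"A",round(g[1]),"h2 %.3f (%.2f) h4 %.3f (%.2f)"%g[2:])
E
python3 near.py w3
```

```text
3.575 [ 610.7 -145.6  143. ] yaw_y 1.421
[277. 319.] xy [ 738.2 -171.4] A 8041 h2 -1.519 (0.71) h4 0.033 (0.44)
[136. 209.] xy [ 602.4 -284.4] A 8031 h2 -1.243 (0.05) h4 -0.445 (0.37)
[282. 195.] xy [ 610.4 -143.3] A 5132 h2 -0.254 (0.03) h4 0.635 (0.75)
[196. 120.] xy [ 532.1 -205.7] A 931 h2 1.531 (0.05) h4 0.684 (0.02)
[284.  33.] xy [ 470.6 -120.6] A 5131 h2 -1.388 (0.63) h4 0.198 (0.63)
```

View pics/w3.png

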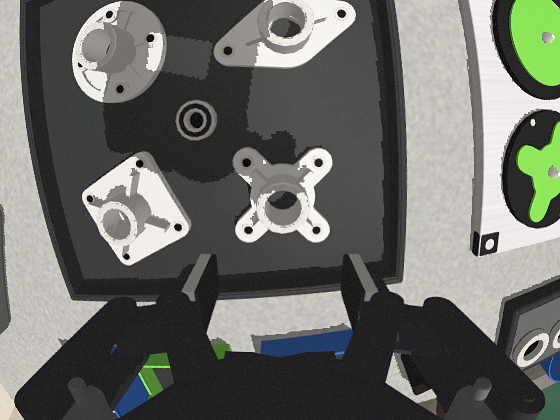

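>>> jog_arm(motion=[0,0,0,0,0.1,-5,0.7,0,0,0,0,0.1,-9,0.7,0,0,0,0,0.1,-11.5,0.7,0,0,0,0,0.1,-12.4,0.7,0,0,0,0,0.1,-12.4,0.7,0,0,0,0,0.1,-12.4,0.3,0,0,0,0,0.1,-12.4,0.3,0,0,0,0,0.1,-12.4,0.3,0,0,0,0,0.1,-12.4,0.3], squeeze=60)

```text
t: 4.75
ee_pos: [611.7, -145.2, 19.8]
eef_rot: [[-0.989, 0.149, 0.004], [0.149, 0.989, -0.002], [-0.004, -0.001, -1.0]]
ft_force: [-1.3, -0.0, 6.8]
opening: 0.475
grip_force: 61.1
```

>>> jog_arm(motion=[0,0,0,0,0,4,0.3,0,0,0,0,0,8,0.3,0,0,0.1,0,5,10,0.3,0,0,0.2,0.3,11,10,0.3,0,0,0.3,0.6,17,10,0.3,0,0,0.4,0.9,22,10,0.3,0,0,0.5,0.9,26,10,0.3,0,0,0.528,0.9,28,9,0.3,0,0,0.528,0.9,28.5,8,0.3,0,0,0.528,0.9,28.5,7,0.3,0,0,0.528,0.9,28.5,7,0.3,0,0,0.528,0.9,28.5,7,0.3])

```text
t: 6.25
ee_pos: [619.3, 139.5, 87.4]
eef_rot: [[-0.93, -0.368, 0.0], [-0.368, 0.93, -0.0], [-0.0, -0.0, -1.0]]
ft_force: [-0.5, -0.5, -2.4]
opening: 0.477
grip_force: 61.3
```

```bash
python3 - <<'E'
from h import *
s=bot.observe(); im=vision.camera("wrist"); cv2.imwrite("pics/w4.png",im)
R=s["eef_rot"]; print(s["t"],s["ee_pos"].round(1),"yaw_y %.3f"%np.arctan2(R[1,1],R[0,1]),s["ft_force"].round(1),R[:,2].round(4))
for c in blobs(green(im),300):
    g=shape(cast("wrist",c,28,s)); print(c.mean(0).round(),"xy",g[0].round(1),"A",round(g[1]))
E
```

```text
6.25 [619.3 139.5  87.4] yaw_y 1.947 [-0.5 -0.5 -2.4] [ 3.e-04 -1.e-04 -1.e+00]
[447. 275.] xy [609.1 286.5] A 6133
[285. 179.] xy [590.7 128.4] A 1030
[528. 130.] xy [478.4 292.9] A 6013
[365.  43.] xy [487.5 148.8] A 5988
```

View pics/w4.png

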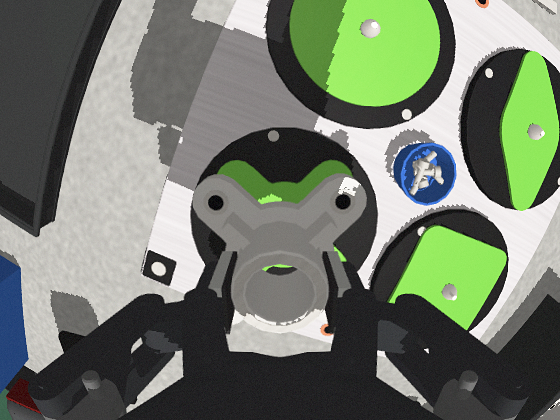

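The cover is held and lines up in angle with the pad (hub at (280,290), arms over the green). I lower it gently.

>>> jog_arm(motion=[0,0,0,0,0.35,-1.5,0.3,0,0,0,0,0.35,-3,0.3,0,0,0,0,0.35,-3.7,0.3,0,0,0,0,0.35,-4.1,0.3,0,0,0,0,0.35,-4.3,0.3,0,0,0,0,0.35,-4.3,0.3,0,0,0,0,0.35,-4.3,0.3])

```text
t: 7.18
ee_pos: [619.3, 144.1, 44.8]
eef_rot: [[-0.929, -0.369, 0.001], [-0.369, 0.929, 0.0], [-0.001, -0.0, -1.0]]
ft_force: [-0.7, -0.3, -2.3]
opening: 0.477
grip_force: 61.3
```

>>> jog_arm(motion=[0,0,0,0,-0.1,-0.1,0.3,0,0,0,0,-0.1,-0.15,0.3,0,0,0,0,-0.1,-0.15,0.3])

```text
t: 7.55
ee_pos: [619.3, 143.2, 43.8]
eef_rot: [[-0.929, -0.369, 0.001], [-0.369, 0.929, 0.0], [-0.001, -0.0, -1.0]]
ft_force: [-4.2, 0.1, 4.9]
opening: 0.473
grip_force: 62.0
```

>>> jog_arm(motion=[0,0,0,0,0,0,0.7,0,0,0,0,0,0,0.7,0,0,0,0,0,0,0.7,0,0,0,0,0,3,0.7,0,0,0,0,0,8,0.7,0,0,0,0,0,14,0.7,0,0,0,0,0,16,0.7,0,0,0,0,0,16,0.7])

```text
t: 8.55
ee_pos: [619.8, 143.1, 204.3]
eef_rot: [[-0.929, -0.369, 0.003], [-0.369, 0.929, 0.0], [-0.003, -0.001, -1.0]]
ft_force: [-0.4, -0.6, -0.8]
opening: 0.699
grip_force: 0.0
```

```bash
cat > chk.py <<'E'
import sys
from h import *
# white parts on the carrier: flange top at z=38
s=bot.observe(); im=vision.camera("wrist"); cv2.imwrite(f"pics/{sys.argv[1]}.png",im)
R=s["eef_rot"]; print(s["t"],s["ee_pos"].round(1),"yaw_y %.3f"%np.arctan2(R[1,1],R[0,1]))
for c in blobs(green(im),100):
    g=shape(cast("wrist",c,28,s)); print(c.mean(0).round(),"xy",g[0].round(1),"A",round(g[1]),"h2 %.3f (%.2f) h4 %.3f (%.2f)"%g[2:])
E
python3 chk.py w5
```

```text
8.55 [619.8 143.1 204.3] yaw_y 1.949
[396. 232.] xy [620.5 285.8] A 8260 h2 0.987 (0.05) h4 -0.764 (0.35)
[280. 188.] xy [623.4 144.9] A 211 h2 -1.205 (0.53) h4 0.251 (0.12)
[457. 119.] xy [478.2 293.4] A 5889 h2 0.361 (0.59) h4 0.360 (0.58)
[334.  57.] xy [478.1 144. ] A 7871 h2 -0.986 (0.00) h4 -0.646 (0.00)
```

View pics/w5.png

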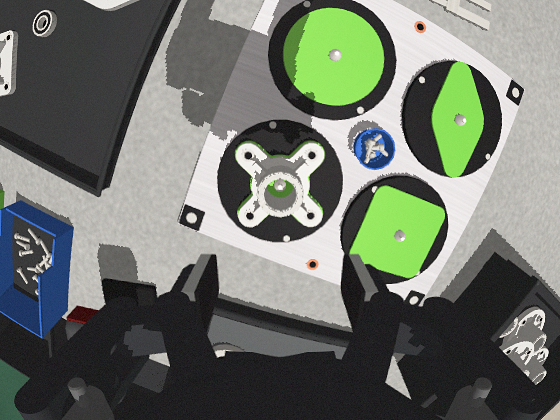

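The cross is seated flat: the spigot shows in the bore at (280,185) and the green rim shows along the arms. A quick numeric check of it and of the square pad's angle.

```bash
python3 - <<'E'
from h import *
s=bot.observe(); im=cv2.imread("pics/w5.png")
m=bright(im,95)&cv2.circle(np.zeros((420,560),np.uint8),(280,182),58,255,-1); hs=cv2.cvtColor(im,cv2.COLOR_BGR2HSV); m[hs[...,1]>80]=0
for c in blobs(m,1500):
    w=cast("wrist",c,38,s);g=shape(w); print("cross",g[0].round(1),round(g[1]),"h4 %.3f %.2f"%g[4:], cv2.minAreaRect(w.astype(np.float32)))
for c in blobs(green(im),3000):
    print(cv2.minAreaRect(cast("wrist",c,28,s).astype(np.float32)))
E
```

```text
cross [615.3 142.1] 4981 h4 -0.404 0.76 ((615.00830078125, 142.3296661376953), (85.07785034179688, 83.99917602539062), 21.705524444580078)
((619.0001220703125, 283.8304443359375), (92.77816772460938, 93.42147827148438), 2.4284183979034424)
((476.6346435546875, 292.30096435546875), (119.22667694091797, 69.17788696289062), 43.70317077636719)
((476.8105163574219, 143.96075439453125), (99.483154296875, 99.90979766845703), 69.70122528076172)
```

>>> jog_arm(motion=[0,0,0,-0.2,-6,0,0.7,0,0,-0.036,-0.4,-12,0,0.7,0,0,-0.036,-0.6,-18,-1,0.7,0,0,-0.036,-0.9,-24,-2,0.7,0,0,-0.036,-1.2,-30,-3,0.7,0,0,-0.036,-1.5,-36,-4,0.7,0,0,-0.036,-1.7,-40,-5,0.7,0,0,-0.036,-1.7,-42,-6,0.7,0,0,-0.036,-1.7,-42.8,-6,0.7,0,0,-0.036,-1.7,-42.8,-6,0.7,0,0,-0.036,-1.7,-42.8,-6,0.7])

```text
t: 9.98
ee_pos: [602.4, -283.6, 143.3]
eef_rot: [[-0.941, -0.337, 0.001], [-0.337, 0.941, -0.0], [-0.0, -0.0, -1.0]]
ft_force: [-0.6, 0.6, 0.2]
opening: 0.698
grip_force: 0.0
```

```bash
python3 near.py w6; python3 - <<'E'
from h import *
im=vision.camera("top"); cv2.imwrite("pics/top1.png",im)
hs=cv2.cvtColor(im,cv2.COLOR_BGR2HSV)
D=cv2.circle(np.zeros((420,560),np.uint8),(196,172),33,255,-1)
m=bright(im,90)&D; m[hs[...,1]>80]=0
for c in blobs(m,300):
    w=cast("top",c,38); g=shape(w); print("cross",g[0].round(1),round(g[1]),"h4 %.3f %.2f"%g[4:], cv2.minAreaRect(w.astype(np.float32)))
cv2.imwrite("pics/crop1.png",cv2.resize(im[130:215,150:245],None,fx=6,fy=6,interpolation=cv2.INTER_CUBIC))
E
```

```text
9.975 [ 602.4 -283.6  143.3] yaw_y 1.915
[278. 326.] xy [ 732.2 -238.1] A 8271 h2 1.569 (0.72) h4 0.007 (0.50)
[277. 195.] xy [ 602.8 -285.8] A 7772 h2 0.047 (0.01) h4 -0.443 (0.39)
[389. 154.] xy [ 532.  -207.1] A 990 h2 1.507 (0.07) h4 -0.477 (0.02)
[352.  42.] xy [ 455.1 -270.5] A 6794 h2 -1.113 (0.11) h4 -0.406 (0.09)
cross [619.2 143.2] 4377 h4 -0.400 0.78 ((617.0491333007812, 141.83135986328125), (85.44677734375, 86.19629669189453), 22.047840118408203)
```

View pics/crop1.png

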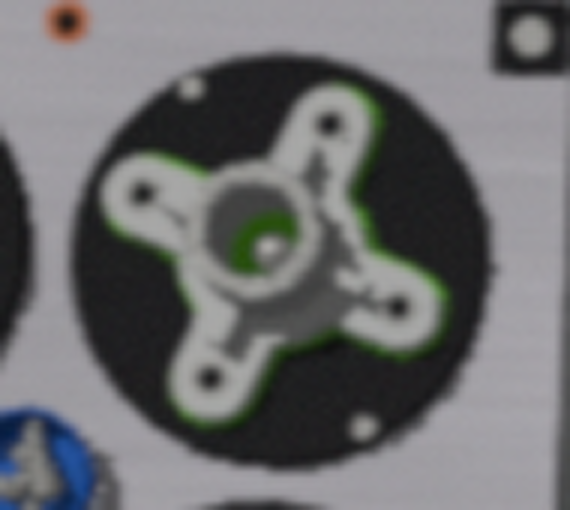

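The cross sits centred, with an even green rim and the spigot inside the bore. Now the square.

>>> jog_arm(motion=[0,0,0,0,-0.2,-5,0.7,0,0,0,0,-0.2,-9,0.7,0,0,0,0,-0.2,-11.5,0.7,0,0,0,0,-0.2,-12.3,0.7,0,0,0,0,-0.2,-12.3,0.7,0,0,0,0,-0.2,-12.3,0.3,0,0,0,0,-0.2,-12.3,0.3,0,0,0,0,-0.2,-12.3,0.3,0,0,0,0,-0.2,-12.3,0.3], squeeze=60)

```text
t: 11.2
ee_pos: [603.2, -287.6, 22.1]
eef_rot: [[-0.942, -0.336, 0.003], [-0.336, 0.942, -0.002], [-0.002, -0.002, -1.0]]
ft_force: [-0.1, 2.0, 6.2]
opening: 0.477
grip_force: 61.0
```

>>> jog_arm(motion=[0,0,0,0,0,4,0.3,0,0,0,0,0,8,0.3,0,0,0,0,3,11,0.3,0,0,-0.1,0.2,8,11,0.3,0,0,-0.2,0.4,14,11,0.3,0,0,-0.299,0.7,20,11,0.3,0,0,-0.299,1,26,11,0.3,0,0,-0.299,1.2,32,11,0.3,0,0,-0.299,1.4,38,11,0.3,0,0,-0.299,1.6,44,11,0.3,0,0,-0.299,1.8,50,11,0.3,0,0,-0.299,1.8,54,11,0.3])

```text
t: 12.7
ee_pos: [619.0, 255.6, 129.2]
eef_rot: [[-0.999, -0.045, -0.001], [-0.045, 0.999, -0.0], [0.001, -0.0, -1.0]]
ft_force: [0.2, -1.1, -4.2]
opening: 0.473
grip_force: 62.0
```

>>> jog_arm(motion=[0,0,0,0,2.5,0,0.3,0,0,0,0,3.2,-3,0.3,0,0,0,0,3.2,-5.5,0.3,0,0,0,0,3.2,-7,0.3,0,0,0,0,3.2,-7,0.3,0,0,0,0,3.2,-7,0.3])

```text
t: 13.45
ee_pos: [620.9, 284.9, 61.1]
eef_rot: [[-0.999, -0.043, 0.002], [-0.043, 0.999, 0.0], [-0.002, 0.0, -1.0]]
ft_force: [0.3, -0.2, -3.7]
opening: 0.48
grip_force: 62.0
```

>>> jog_arm(motion=[0,0,0,0,0.1,-0.8,0.3,0,0,0,0,0.1,-1.2,0.3,0,0,0,0,0.1,-1.45,0.3,0,0,0,0,0.1,-1.5,0.3,0,0,0,0,0.1,-1.5,0.3])

```text
t: 14.08
ee_pos: [620.3, 286.3, 46.2]
eef_rot: [[-0.999, -0.043, 0.001], [-0.043, 0.999, 0.0], [-0.001, -0.0, -1.0]]
ft_force: [-4.3, -0.9, 5.6]
opening: 0.477
grip_force: 62.8
```

>>> jog_arm(motion=[0,0,0,0,0,0,0.7,0,0,0,0,0,0,0.7,0,0,0,0,0,0,0.7,0,0,0,0,0,3,0.7,0,0,0,0,0,9,0.7,0,0,-0.1,-1,-4,12,0.7,0,0,-0.25,-3,-9,12,0.7,0,0,-0.4,-5,-14,12,0.7,0,0,-0.58,-7,-19,12,0.7,0,0,-0.76,-9,-24,12,0.7,0,0,-0.94,-11,-29,12,0.7,0,0,-1.12,-13,-34,12,0.7])

```text
t: 15.58
ee_pos: [489.3, -55.4, 165.0]
eef_rot: [[-0.469, 0.883, 0.001], [0.883, 0.469, -0.0], [-0.001, 0.001, -1.0]]
ft_force: [1.1, -0.6, 0.7]
opening: 0.695
grip_force: 0.0
```

>>> jog_arm(motion=[0,0,-0.16,-1,-4,-1,0.7,0,0,-0.298,-2,-6.6,-2.3,0.7,0,0,-0.298,-2,-6.6,-2.3,0.7,0,0,-0.298,-2,-6.6,-2.3,0.7])

```text
t: 16.08
ee_pos: [470.3, -119.5, 142.2]
eef_rot: [[-0.196, 0.981, 0.001], [0.981, 0.196, -0.0], [-0.0, 0.001, -1.0]]
ft_force: [1.1, -0.4, 0.2]
opening: 0.697
grip_force: 0.0
```

```bash
python3 near.py w7; python3 - <<'E'
from h import *
im=vision.camera("top"); cv2.imwrite("pics/top2.png",im)
hs=cv2.cvtColor(im,cv2.COLOR_BGR2HSV)
D=cv2.circle(np.zeros((420,560),np.uint8),(119,169),33,255,-1)
m=bright(im,90)&D; m[hs[...,1]>80]=0
for c in blobs(m,300):
    w=cast("top",c,38); g=shape(w); print("square",g[0].round(1),round(g[1]),"h4 %.3f %.2f"%g[4:], cv2.minAreaRect(w.astype(np.float32)))
a=cv2.resize(im[130:215,72:167],None,fx=4,fy=4,interpolation=cv2.INTER_CUBIC)
b=cv2.imread("pics/w7.png")[:340]; cv2.imwrite("pics/crop2.png",np.vstack([np.pad(a,((0,0),(0,180),(0,0))),b])[:600] if 0 else np.hstack([np.pad(a,((0,0),(0,0),(0,0))),b[:, 140:]]))
E
```

```text
16.075 [ 470.3 -119.5  142.2] yaw_y 0.198
[241. 326.] xy [ 459.5 -262. ] A 5358 h2 1.544 (0.11) h4 -0.617 (0.21)
[323. 292.] xy [ 531.2 -204.4] A 1088 h2 -1.139 (0.17) h4 -0.546 (0.01)
[279. 194.] xy [ 469.4 -120. ] A 5231 h2 -1.374 (0.62) h4 0.196 (0.63)
square [620.5 284.9] 7825 h4 -0.739 0.38 ((620.4818115234375, 285.06585693359375), (89.93238067626953, 90.12369537353516), 2.8771512508392334)
```

View pics/crop2.png

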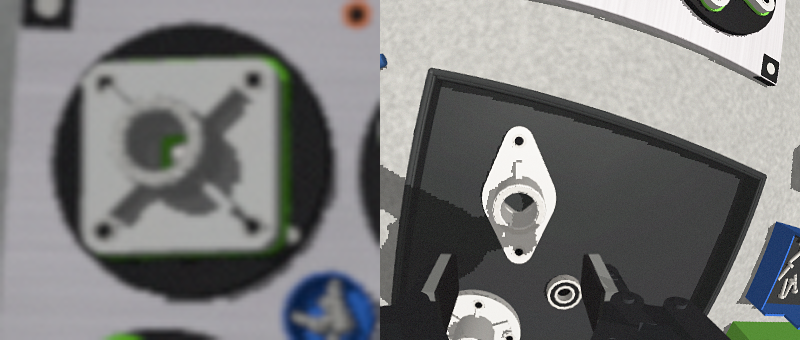

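The square sits aligned on its pad (within 1 mm and 0.5°). The oval is centred under the gripper, with its ribs along the long axis. Grasping it.

>>> jog_arm(motion=[0,0,0,0,0,-5,0.7,0,0,0,0,0,-9,0.7,0,0,0,0,0,-11.4,0.7,0,0,0,0,0,-12.2,0.7,0,0,0,0,0,-12.2,0.7,0,0,0,0,0,-12.2,0.3,0,0,0,0,0,-12.2,0.3,0,0,0,0,0,-12.2,0.3,0,0,0,0,0,-12.2,0.3], squeeze=60)

```text
t: 17.3
ee_pos: [471.3, -120.4, 21.6]
eef_rot: [[-0.195, 0.981, 0.003], [0.981, 0.195, -0.001], [-0.002, 0.003, -1.0]]
ft_force: [-1.0, 2.4, 6.7]
opening: 0.476
grip_force: 60.7
```

>>> jog_arm(motion=[0,0,0,0,0,4,0.3,0,0,0,0,0,8,0.3,0,0,-0.1,0,3,10,0.3,0,0,-0.25,0.1,8,10,0.3,0,0,-0.42,0.2,13,10,0.3,0,0,-0.59,0.3,18,10,0.3,0,0,-0.76,0.4,23,10,0.3,0,0,-0.93,0.5,28,10,0.3,0,0,-1.1,0.6,33,10,0.3,0,0,-1.27,0.7,37,10,0.3,0,0,-1.408,0.75,40,9,0.3,0,0,-1.408,0.75,41.4,8,0.3])

```text
t: 18.8
ee_pos: [477.2, 295.3, 99.7]
eef_rot: [[0.935, 0.354, 0.001], [0.354, -0.935, 0.0], [0.001, 0.0, -1.0]]
ft_force: [-0.5, -0.3, -1.6]
opening: 0.477
grip_force: 61.6
```

>>> jog_arm(motion=[0,0,0,0,0,0,0.3,0,0,0,0,0,-2,0.3,0,0,0,0,0,-4,0.3,0,0,0,0,0,-4,0.3,0,0,0,0,0,-4,0.3])

```text
t: 19.42
ee_pos: [477.6, 293.8, 59.7]
eef_rot: [[0.936, 0.351, -0.0], [0.351, -0.936, -0.0], [-0.0, 0.0, -1.0]]
ft_force: [0.2, -0.1, -1.6]
opening: 0.475
grip_force: 61.6
```

>>> jog_arm(motion=[0,0,0,0,0,-0.7,0.3,0,0,0,0,0,-1.1,0.3,0,0,0,0,0,-1.35,0.3,0,0,0,0,0,-1.45,0.3,0,0,0,0,0,-1.45,0.3])

```text
t: 20.05
ee_pos: [477.6, 294.2, 45.6]
eef_rot: [[0.936, 0.351, 0.0], [0.351, -0.936, 0.0], [0.0, 0.0, -1.0]]
ft_force: [-1.8, -0.5, 0.9]
opening: 0.476
grip_force: 61.8
```

>>> jog_arm(motion=[0,0,0,0,0,0,0.7,0,0,0,0,0,0,0.7,0,0,0,0,0,0,0.7,0,0,0,0,0,3,0.7,0,0,0,0,0,9,0.7,0,0,0,0,-4,11,0.7,0,0,0,0,-10,11,0.7,0,0,0,0,-16,11,0.7,0,0,0,0,-22,11,0.7,0,0,0,0,-28,11,0.7,0,0,0,0,-34,11,0.7,0,0,0,0,-40,11,0.7])

```text
t: 21.55
ee_pos: [477.3, -108.0, 155.7]
eef_rot: [[0.936, 0.351, 0.001], [0.351, -0.936, -0.0], [0.001, 0.001, -1.0]]
ft_force: [0.9, 0.3, -0.5]
opening: 0.699
grip_force: 0.0
```

```bash
python3 - <<'E'
from h import *
s=dict(ee_pos=np.array([575.1,-205.1,251.3]),eef_rot=np.array([[-.914,.406,0],[.406,.914,0],[0,0,-1]]))
w=cast("wrist",[(173,78),(213,90),(199,132),(160,119)],14,s); print(w.round(1)); v=w-[452.2,-271.2]; print(np.arctan2(v[:,1],v[:,0]).round(3))
print(bot.observe()["ee_pos"])
im=vision.camera("top"); cv2.imwrite("pics/top3.png",im)
hs=cv2.cvtColor(im,cv2.COLOR_BGR2HSV)
D=cv2.circle(np.zeros((420,560),np.uint8),(111,246),33,255,-1)
m=bright(im,90)&D; m[hs[...,1]>80]=0
for c in blobs(m,300):
    g=shape(cast("top",c,38)); print("oval",g[0].round(1),round(g[1]),"h2 %.3f %.2f h4 %.3f %.2f"%g[2:])
E
```

```text
[[ 415.9 -272.3]
 [ 452.  -234.7]
 [ 489.6 -271.2]
 [ 453.2 -308.5]]
[-3.111  1.577  0.    -1.545]
[ 477.27721611 -107.95018573  155.65420282]
oval [477.  292.8] 5270 h2 0.355 0.59 h4 0.360 0.57
```

>>> jog_arm(motion=[0,0,0.15,-0.8,-6,0,0.7,0,0,0.3,-1.6,-12,-0.5,0.7,0,0,0.427,-2.4,-15.5,-1.3,0.7,0,0,0.427,-2.5,-16.3,-1.3,0.7,0,0,0.427,-2.5,-16.3,-1.3,0.7,0,0,0.427,-2.5,-16.3,-1.3,0.7])

```text
t: 22.35
ee_pos: [452.8, -267.7, 142.5]
eef_rot: [[0.706, 0.708, 0.0], [0.708, -0.706, 0.0], [0.0, 0.0, -1.0]]
ft_force: [0.5, 0.4, -0.4]
opening: 0.701
grip_force: 0.0
```

```bash
python3 near.py w8; python3 - <<'E'
import cv2,numpy as np
a=cv2.resize(cv2.imread("pics/top3.png")[205:290,65:160],None,fx=4,fy=4,interpolation=cv2.INTER_CUBIC)
cv2.imwrite("pics/crop3.png",np.hstack([a,cv2.imread("pics/w8.png")[:340,:400]]))
E
```

```text
22.35 [ 452.8 -267.7  142.5] yaw_y -0.784
[277. 330.] xy [ 346.7 -368. ] A 8147 h2 -0.881 (0.69) h4 0.759 (0.23)
[282. 199.] xy [ 452.4 -271.4] A 7361 h2 0.692 (0.00) h4 -0.583 (0.00)
[279.  61.] xy [ 545.5 -177. ] A 11972 h2 -0.828 (0.36) h4 -0.705 (0.09)
```

View pics/crop3.png

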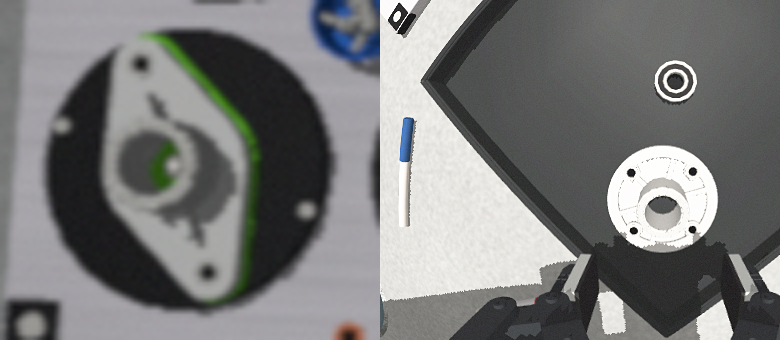

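The oval lies aligned on its pad. The round cover is under the gripper, with the jaws between its holes.

>>> jog_arm(motion=[0,0,0,0,-0.3,-5,0.7,0,0,0,0,-0.3,-9,0.7,0,0,0,0,-0.3,-11.4,0.7,0,0,0,0,-0.3,-12.2,0.7,0,0,0,0,-0.3,-12.2,0.7,0,0,0,0,-0.3,-12.2,0.3,0,0,0,0,-0.3,-12.2,0.3,0,0,0,0,-0.3,-12.2,0.3,0,0,0,0,-0.3,-12.2,0.3], squeeze=60)

```text
t: 23.52
ee_pos: [453.7, -272.9, 22.0]
eef_rot: [[0.707, 0.707, 0.002], [0.707, -0.707, -0.002], [0.0, 0.003, -1.0]]
ft_force: [0.8, 0.7, 7.5]
opening: 0.465
grip_force: 62.0
```

>>> jog_arm(motion=[0,0,0,0,0,4,0.3,0,0,0,0,0,8,0.3,0,0,0,0.2,3,10,0.3,0,0,0,0.5,8,10,0.3,0,0,0,0.8,14,10,0.3,0,0,0,1.2,20,10,0.3,0,0,0,1.6,26,10,0.3,0,0,0,2,32,10,0.3,0,0,0,2.5,37,10,0.3,0,0,0,2.5,40.5,9,0.3,0,0,0,2.5,41.6,8,0.3,0,0,0,2.5,41.6,7,0.3])

```text
t: 25.02
ee_pos: [477.0, 144.0, 89.4]
eef_rot: [[0.706, 0.708, -0.001], [0.708, -0.706, -0.0], [-0.001, -0.0, -1.0]]
ft_force: [1.0, 0.4, -2.1]
opening: 0.461
grip_force: 61.7
```

>>> jog_arm(motion=[0,0,0,0,0,-1.5,0.3,0,0,0,0,0,-3,0.3,0,0,0,0,0,-3,0.3,0,0,0,0,0,-3,0.3])

```text
t: 25.52
ee_pos: [477.7, 143.8, 60.4]
eef_rot: [[0.707, 0.707, 0.0], [0.707, -0.707, 0.0], [0.0, 0.0, -1.0]]
ft_force: [0.9, -0.4, -2.3]
opening: 0.465
grip_force: 61.6
```

>>> jog_arm(motion=[0,0,0,0.05,0,-0.7,0.3,0,0,0,0.05,0,-1.1,0.3,0,0,0,0.05,0,-1.35,0.3,0,0,0,0.05,0,-1.45,0.3,0,0,0,0.05,0,-1.45,0.3])

```text
t: 26.15
ee_pos: [478.1, 144.1, 46.0]
eef_rot: [[0.707, 0.707, 0.0], [0.707, -0.707, 0.0], [0.0, 0.0, -1.0]]
ft_force: [-1.4, -0.7, 0.2]
opening: 0.468
grip_force: 61.9
```

Contact, so I release, lift, and back off clear of the top camera's view of the carrier.

>>> jog_arm(motion=[0,0,0,0,0,-0.05,0.7,0,0,0,0,0,-0.05,0.7,0,0,0,0,0,-0.05,0.7,0,0,0,0,0,3,0.7,0,0,0,0,0,9,0.7,0,0,0,0,-4,13,0.7,0,0,0,0,-10,15,0.7,0,0,0,0,-16,15,0.7,0,0,0,0,-22,15,0.7,0,0,0,0,-26,15,0.7,0,0,0,0,-26,15,0.7,0,0,0,0,-26,15,0.7])

```text
t: 27.65
ee_pos: [477.8, -115.4, 195.6]
eef_rot: [[0.707, 0.707, -0.0], [0.707, -0.707, 0.001], [0.0, -0.001, -1.0]]
ft_force: [-0.3, 0.7, -0.3]
opening: 0.701
grip_force: 0.0
```

```bash
python3 - <<'E'
from h import *
im=vision.camera("top"); cv2.imwrite("pics/top4.png",im); sc=vision.camera("scene")
hs=cv2.cvtColor(im,cv2.COLOR_BGR2HSV)
D=cv2.circle(np.zeros((420,560),np.uint8),(193,247),33,255,-1)
m=bright(im,90)&D; m[hs[...,1]>80]=0
for c in blobs(m,300):
    g=shape(cast("top",c,38)); print("round",g[0].round(1),round(g[1]))
a=cv2.resize(im[115:305,60:250],(380,380),interpolation=cv2.INTER_CUBIC)
b=cv2.resize(sc[70:250,240:440],(420,380))
cv2.imwrite("pics/fin.png",np.hstack([a,b]))
E
```

```text
round [477.2 143.1] 7340
```

View pics/fin.png

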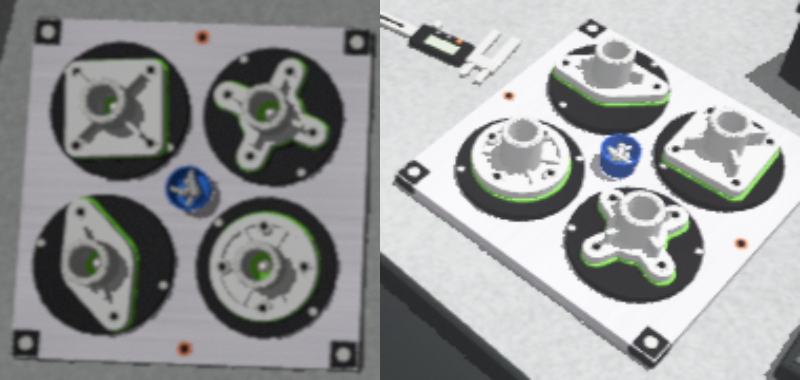

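All four covers lie flat, hub up and aligned with their pads in both views, so I hand in.

```bash
python3 -c "
from plant import bot
print(bot.sign_off())"
```

```text
the job is handed in; nothing more can be done
None
```

All four covers sit flat, hub up and lined up on their matching nests (checked in the top and scene views), the bearing was not touched, and the job was handed in at about 28 s.

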